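# Unload the laser-marked manifold from the inclined vise

### The arm

A 6-joint arm with a two-finger parallel gripper is mounted at the origin on the work surface. World frame = base frame: x ahead of the robot, y to its left, z up, the work surface at z = 0. Lengths are in m, angles in rad, forces in N, time in s.
With the tool pointing down it reaches from about 0.275 to 0.725 m from the base axis. Payload 5.6 kg.
Tool frame: the origin (TCP) lies at the very end of the fingers, on their centre line; the grasp point (between the pads) lies 19 mm behind it; z points along the fingers, y is the line along which they close (so a half turn about z gives the same grasp; the last joint's range is limited). The gripper opens to 85 mm and grips with 20 to 120 N. Pads are 22 mm wide; open, the fingers measure 114 mm over their backs; the gripper's body (76 mm by 85 mm) begins 54 mm behind the grasp point. The pads swing forward as they close: fully open they stand 13 mm farther back than shut.
Start: joints at [1.468, 0.255, 0.108, 0, -1.424, -0.285], TCP at [0.208, 0.509, 0.231] pointing down, gripper open.
Joint ranges: [-2.95, 2.95], [-1.21, 1.97], [-1.09, 1.5], [-2.87, 1.71], [-2.94, -0.07], [-3.05, 3.05]. Speed limits (rad/s): [2.57, 2.57, 3.14, 3.14, 3.14, 3.14].

### API

Orientations are given as a unit quaternion [x, y, z, w].
In Python, from cell import arm, read_camera, job_done gives the robot as it stands.
- The arm moves only by the tool carry_out, never from a script. Its argument "rows" is a list of rows, each a list of 3 entries, a list of its own where there are three numbers: the closure, from 0 (fully open) to 1 (shut), then the shift along the world's x, y, z in mm, then the turn about the world's z in degrees. In form: [[grip, [tx, ty, tz], yaw], ...]. A call has 1 to 8 rows; each row is the pose to reach, as a shift and turn from the pose commanded when the call began; what a row does not reach only later rows make up. A row lasts 1/12 s, in which the tool goes at most 41.7 mm and 7.16 degrees, less where a joint would pass 70% of its speed; a pose out of reach is approached as far as the arm can. A call with a gripper value outside its range is refused whole. The fingers move at their own pace and stop on an object; the grip force is fixed at half the most. Time passes only in rows, so rows that repeat a pose let the fingers close. It gives the time, the measured TCP pose, the force, the opening and the grip force at its end, in the units of the state.
- arm.get_state(): the state, without advancing time (a new reading comes with each control period).
- read_camera(name): name is "scene" or "side" or "wrist"; returns a dict with "frame" (420x560x3 uint8, red, green, blue), "fov_y" (degrees; the focal length in pixels is half the picture's height over the tangent of half this angle, whatever the lens; pixels are square), "cx", "cy" (the principal point, pixels), "xyz" and "orientation" of the camera in the world. Camera axes: x right, y up, looking along -z (the intrinsics and any distortion apply to the point x, -y, -z); pixel columns grow to the right and rows downward; lengths in m; the calibration is good to about 2 mm. The wrist camera is an equidistant fisheye: a pixel r from the principal point sees the ray r / f radians off the axis. A picture is of the moment at which its call begins. There is no depth.
- job_done(): hands the job in; it is judged then, once.
The state is a dict: "time": time; "joints": joint angles; "dq": joint speeds; "effort": joint torques, N m; "tcp_pos": TCP position; "orientation": TCP orientation; "ft_force": force on the tool from outside, world axes, zero at the start; "moment": the same for the moment, N m; "finger_gap": finger opening in m; "grip_force": force on a finger pad.
Only numpy, scipy, OpenCV 4.12 (cv2) and the standard library are available. Lean on these libraries where they do the work, as an engineer would, in place of code of your own. Each camera call takes 0.05 s, during which the arm holds its last target. There are 200 camera calls.

### The job

The aluminium manifold in the inclined vise has been marked. Slide the vise's movable jaw most of the way open while the manifold stays in its seat, then lift the manifold out and set it down gently, not dropped, in the empty grey tray so that it lies flat on its base inside the walls. Leave the jaw open and the other things on the bench where they are.

Things in the scene. Friction and masses are not known exactly. Their poses are not given: they have to be found in the camera images.
- vise: Fixed steel vise, base 180 x 300 mm. Origin on the table, z up; y along the level length of the dark bed. Bed surface 124 mm up-slope, centre 85 mm above the origin, tilted 27 deg: its normal is (-0.454, 0, 0.891), up-slope (0.891, 0, 0.454) in this frame. Fixed jaw, 18 mm high, at the part's -y end; movable jaw at its +y end; an 8 mm high ledge below the part.
- jaw (a joint): Slide of the movable steel jaw along vise +y (level), in m: near 0 closed on the part, 0.06 fully open; 4 N friction, stays where left. Jaw: 96 mm up-slope, 40 mm along y, 19 mm high over the bed. Its lip reaches 10 mm over the part's plate, 2 mm above it, so the closed jaw locks the part down; past 0.015 the lip is clear.
- jaw_grip (a point): Point in the jaw's black upright grip post, on its axis, 12 mm below its top. The post stands square to the bed: 22 mm along the slope, 26 mm along vise y, rising from 19 to 62 mm above the bed, 40 mm clear of the part's rib. Moves with the jaw; axes: x up-slope, y the opening direction, z the bed normal.
- part: Loose aluminium manifold, 0.6 kg: base plate 90 (x) x 150 (y) x 10 (z) mm with an upright rib on its centre, 32 (x) x 90 (y) mm, rising from 10 to 52 mm above the underside. Origin: centre of the underside; z towards the rib's top. Starts flat on the tilted bed, x up-slope, y along vise y. Only the rib can be gripped, across its 32 mm (x).
- seat (a point): Point on the surface of the tilted vise bed under the centre of the clamped part (where the part's origin starts); axes as vise (z vertical).
- tray_in (a point): Centre of the inner floor of the fixed open grey plastic tray, 140 (x) x 200 (y) mm outside, walls 5 mm thick, rim 22 mm above the table, inner floor about 5 mm above the table, inside 130 x 190 mm. z up, y along its long side.
- screwdriver: Bystander, to be left alone: a screwdriver with black handle, 190 mm long. Origin: centre of its underside.
- tape_roll: Bystander, to be left alone: a roll of paper tape lying flat, 84 mm across, 24 mm high. Origin: centre of its underside.
- spare_jaw: Bystander, to be left alone: a plain steel jaw insert, 30 x 100 x 25 mm. Origin: centre of its underside.
- cleaner_bottle: Bystander, to be left alone: a white plastic bottle, 60 mm across, 130 mm high. Origin: centre of its underside.
- carton: Bystander, to be left alone: a cardboard carton, 110 x 150 x 80 mm. Origin: centre of its underside.
- wrench: Bystander, to be left alone: a steel wrench, 180 mm long. Origin: centre of its underside.
- mug: Bystander, to be left alone: a white mug, 80 mm across, 90 mm high. Origin: centre of its underside.
Not all that is in view belongs to the job. What is shaped like the part but yellow is not meant.

How it is judged:
On the way, in this order (a step that is already met when the one before it is completed fails the run):
1. the jaw is slid open by more than 30 mm with the manifold still in its seat (not moved by 20 mm) (value of joint jaw above 0.03 m and distance of part from where it was at the start of the episode below 0.02 m), for 0.1 s.
2. the manifold is lifted out: held by the fingers, its origin 50 mm or more above the seat (z of part in the frame of seat above 0.05 m and contact force between the fingers and part above 1 N), for 0.1 s.
3. the manifold is lowered, not dropped: still held by the fingers with its origin within 12 mm of the tray's floor (x of part in the frame of tray_in between -0.03 and 0.03 m and y of part in the frame of tray_in between -0.03 and 0.03 m and z of part in the frame of tray_in below 0.012 m and contact force between the fingers and part above 1 N), for 0.05 s.
At the end, for the whole second after the job is handed in: The manifold lies at rest flat on the tray's floor, rib up (tilted less than 0.08 rad, underside within 5 mm of the floor), its centre within 30 mm of the tray's centre along each tray axis, and the jaw is still more than 30 mm open (x of part in the frame of tray_in between -0.03 and 0.03 m and y of part in the frame of tray_in between -0.03 and 0.03 m and z of part in the frame of tray_in below 0.005 m and angle between part's own z axis and vertical below 0.08 rad and linear speed of part below 0.02 m/s and value of joint jaw above 0.03 m); the robot touches nothing.
It fails at once if any of the other loose things on the bench is moved by more than 30 mm (distance of any of screwdriver, tape_roll, spare_jaw, cleaner_bottle, carton, wrench, mug from where it was at the start of the episode above 0.03 m).
It also fails if it takes over 54 s, if anything falls off the work surface, if the arm or the gripper's body presses on something with over 40 N, if the wrist force passes 120 N, or if a joint passes its speed limit or range.

## Working session

There is one attempt and no reset: what is moved stays moved. The work goes in short steps, Python scripts to look and compute and a tool call to move; the robot and the scene stay as the last step left them, time stands still between calls to the robot, and variables do not carry over. Pictures are saved under pics/ and viewed, at most 10 in all, crops included, and the job is handed in when it is done.

Besides the shell and the picture viewer there is one more tool, called after "Request:" as a command line: name --argument value ..., lists and objects as JSON in quotes. carry_out: Moves the arm, as the interface text tells. Its arguments: {"type":"object","properties":{"rows":{"type":"array","items":{"type":"array"}}},"required":["rows"]}

```bash
mkdir -p pics; cat > h.py <<'E'
import numpy as np, cv2, pickle
from scipy.spatial.transform import Rotation as R
def ray(c,u,v):
    f=c['frame'].shape[0]/2/np.tan(np.radians(c['fov_y'])/2)
    a,b=(u-c['cx'])/f,(v-c['cy'])/f
    if c.get('fish'):
        r=np.hypot(a,b); s=np.sin(r)/max(r,1e-9); d=np.array([a*s,-b*s,-np.cos(r)])
    else: d=np.array([a,-b,-1])
    d=R.from_quat(c['orientation']).apply(d); return np.array(c['xyz']),d/np.linalg.norm(d)
def onz(c,u,v,z):
    o,d=ray(c,u,v); return o+d*(z-o[2])/d[2]
def tri(c1,p1,c2,p2):
    o1,d1=ray(c1,*p1);o2,d2=ray(c2,*p2)
    t=np.linalg.lstsq(np.c_[d1,-d2],o2-o1,rcond=None)[0]
    a,b=o1+d1*t[0],o2+d2*t[1]; return (a+b)/2,np.linalg.norm(a-b)
def proj(c,p):
    f=c['frame'].shape[0]/2/np.tan(np.radians(c['fov_y'])/2)
    q=R.from_quat(c['orientation']).inv().apply(np.asarray(p)-c['xyz'])
    x,y,z=q[0],-q[1],-q[2]
    if c.get('fish'):
        r=np.hypot(x,y); k=np.arctan2(r,z)/max(r,1e-9)
    else: k=1/z
    return np.array([c['cx']+f*x*k,c['cy']+f*y*k])
def grab(n,tag):
    from cell import read_camera
    c=dict(read_camera(n)); c['fish']=n=='wrist'
    pickle.dump(c,open(f'pics/{tag}.pkl','wb')); cv2.imwrite(f'pics/{tag}.png',c['frame'][:,:,::-1]); return c
def load(t): return pickle.load(open(f'pics/{t}.pkl','rb'))
E
python3 - <<'E'
from h import *
from cell import arm
cs=[grab(n,n+'0') for n in('scene','side','wrist')]
for c in cs: print({k:v for k,v in c.items() if k!='frame'})
cv2.imwrite('pics/a.png',cv2.resize(np.vstack([c['frame'] for c in cs[:1]])[:,:,::-1],(800,600),interpolation=cv2.INTER_CUBIC))
cv2.imwrite('pics/b.png',cv2.resize(cs[1]['frame'][:,:,::-1],(800,600),interpolation=cv2.INTER_CUBIC))
print(arm.get_state())
E
```

```text
{'fov_y': 43.188504791978, 'cx': 274.17245200233924, 'cy': 213.68765849841193, 'xyz': array([ 1.21127665, -0.15333266,  0.94614326]), 'orientation': array([0.25220887, 0.19853224, 0.58151465, 0.7475402 ]), 'fish': False}
{'fov_y': 43.572344880446906, 'cx': 274.8006337864043, 'cy': 213.4375470102893, 'xyz': array([ 0.17752919, -0.88499985,  0.77702205]), 'orientation': array([ 0.44737577, -0.09550076, -0.17696873,  0.87144512]), 'fish': False}
{'fov_y': 65.70646984690485, 'cx': 277.9760256928659, 'cy': 210.57352319262233, 'xyz': array([0.28533493, 0.4781237 , 0.37294439]), 'orientation': array([ 0.09217266, -0.13543216,  0.81905014, -0.54983561]), 'fish': True}
{'time': 0.15, 'joints': array([ 1.46759151e+00,  2.55635962e-01,  1.07300150e-01, -2.83736257e-04,
       -1.42388664e+00, -2.84585602e-01]), 'dq': array([0.00026894, 0.00066712, 0.00203859, 0.0017447 , 0.00040393,
       0.00112023]), 'effort': array([-8.27646854e-04, -3.86938691e+01,  2.38083297e+01,  5.36658168e+00,
       -4.49497194e-03,  3.77795374e-06]), 'tcp_pos': array([0.20782546, 0.50883723, 0.2306005 ]), 'orientation': array([ 9.81256862e-01, -1.92702991e-01, -7.51688800e-05,  7.22843505e-04]), 'ft_force': array([-0.27449384,  0.98658907, -0.56301115]), 'moment': array([ 0.04285826, -0.0041701 ,  0.0137442 ]), 'grip_force': 0.0, 'finger_gap': 0.08578750879050037}
```

View pics/a.png

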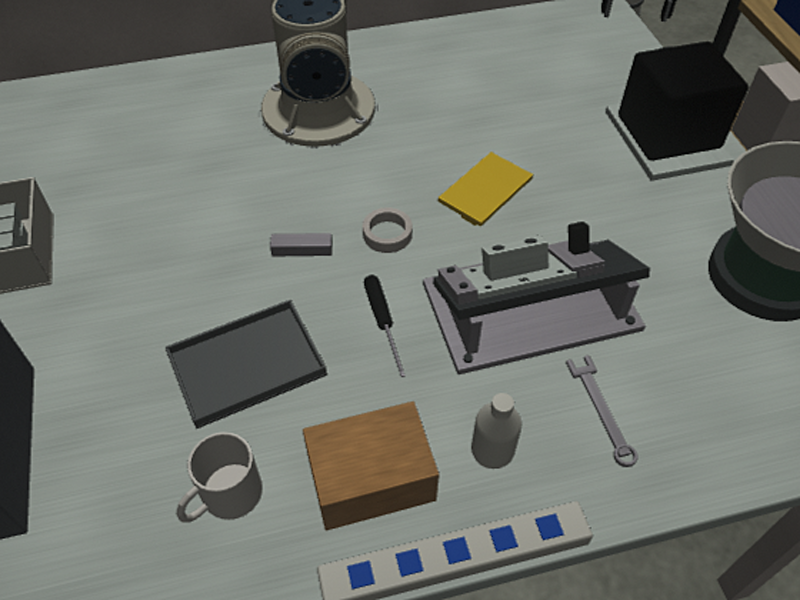

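View pics/b.png

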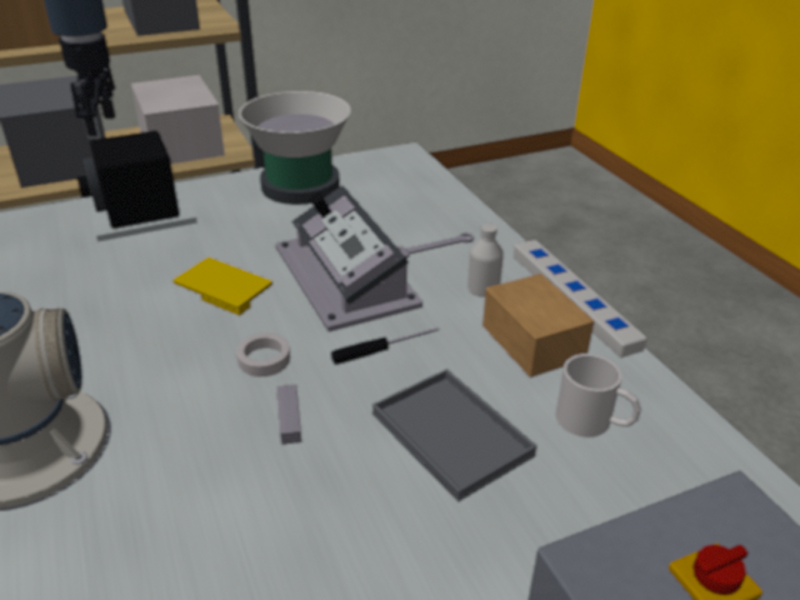

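The scene picture shows the vise at about (540,300), with its fixed jaw at (455,280), the rib at (515,260) and the black post at (578,238). The tray is at (246,362). In the side view the vise is at (345,250) and the tray at (452,432). Up-slope points away from the robot. Next I'll zoom in and mask the tray and post.

```bash
python3 - <<'E'
from h import *
s,d,w=load('scene0'),load('side0'),load('wrist0')
def crop(c,x,y,W,H,k): return cv2.resize(c['frame'][y:y+H,x:x+W,::-1],(W*k,H*k),interpolation=cv2.INTER_CUBIC)
a=crop(s,290,145,200,75,4)  # 800x300
b=crop(d,195,125,100,75,4); m=cv2.resize(w['frame'][:,:,::-1],(400,300))
cv2.imwrite('pics/m.png',np.vstack([a,np.hstack([b,m])]))
for c,n,z in((s,'scene',.022),(d,'side',.022)):
    f=c['frame'].astype(int); g=cv2.cvtColor(c['frame'],cv2.COLOR_RGB2GRAY)
    k=((g<105)&(np.ptp(f,axis=2)<25)).astype(np.uint8)
    for q in cv2.findContours(k,0,2)[0]:
        A=cv2.contourArea(q)
        if A>2500:
            M=cv2.moments(q);u,v=M['m10']/A,M['m01']/A
            print(n,A,u,v,onz(c,u,v,z).round(3))
            ap=cv2.approxPolyDP(cv2.convexHull(q),5,True)[:,0]
            if len(ap)<8: print([(tuple(map(int,p)),onz(c,*p,z)[:2].round(3).tolist()) for p in ap])
E
```

```text
scene 9603.5 468.75167039794513 395.3499245066903 [0.993 0.247 0.022]
[((559, 348), [0.954, 0.447]), ((559, 419), [1.067, 0.376]), ((286, 419), [0.954, -0.071])]
scene 2825.0 10.061887905604719 304.75227138643066 [ 0.613 -0.535  0.022]
[((0, 224), [0.405, -0.566]), ((23, 257), [0.505, -0.514]), ((19, 371), [0.755, -0.513]), ((1, 377), [0.759, -0.544])]
scene 5741.5 170.9625823681384 253.97610961130945 [ 0.573 -0.216  0.022]
[((203, 210), [0.476, -0.133]), ((228, 262), [0.622, -0.106]), ((137, 299), [0.662, -0.295]), ((116, 242), [0.515, -0.325])]
scene 4558.5 381.94874044824684 197.38821249680083 [0.54  0.262 0.022]
[((454, 187), [0.551, 0.433]), ((442, 227), [0.649, 0.358]), ((330, 253), [0.653, 0.104]), ((303, 198), [0.497, 0.09]), ((306, 189), [0.474, 0.104]), ((337, 174), [0.448, 0.187]), ((404, 155), [0.43, 0.361])]
scene 3290.0 529.1089665653495 190.65694022289765 [0.604 0.592 0.022]
[((559, 223), [0.701, 0.607]), ((525, 220), [0.676, 0.54]), ((497, 195), [0.597, 0.516]), ((511, 138), [0.441, 0.638]), ((559, 176), [0.581, 0.682])]
scene 2558.5 539.2743143769135 132.770633834929
[... 1126 characters left out ...]
((44, 216), [0.075, 0.29]), ((56, 250), [0.091, 0.142]), ((56, 320), [0.074, -0.078]), ((7, 332), [-0.013, -0.075]), ((0, 324), [-0.025, -0.048]), ((0, 238), [-0.024, 0.237]), ((21, 216), [0.023, 0.311])]
side 10431.5 499.6213551902091 224.05507357522887 [ 1.084 -0.165  0.022]
[((403, 142), [1.11, 0.279]), ((461, 143), [1.272, 0.206]), ((559, 208), [1.272, -0.17]), ((559, 338), [0.932, -0.487]), ((435, 248), [0.882, -0.18])]
side 20048.5 131.03922155439724 107.52608258306938 [0.39  0.846 0.022]
[((30, 0), [0.139, 2.516]), ((174, 0), [0.892, 2.223]), ((330, 168), [0.83, 0.226]), ((289, 209), [0.64, 0.087]), ((242, 219), [0.516, 0.093]), ((0, 146), [-0.022, 0.716]), ((0, 47), [-0.019, 1.698])]
```

View pics/m.png

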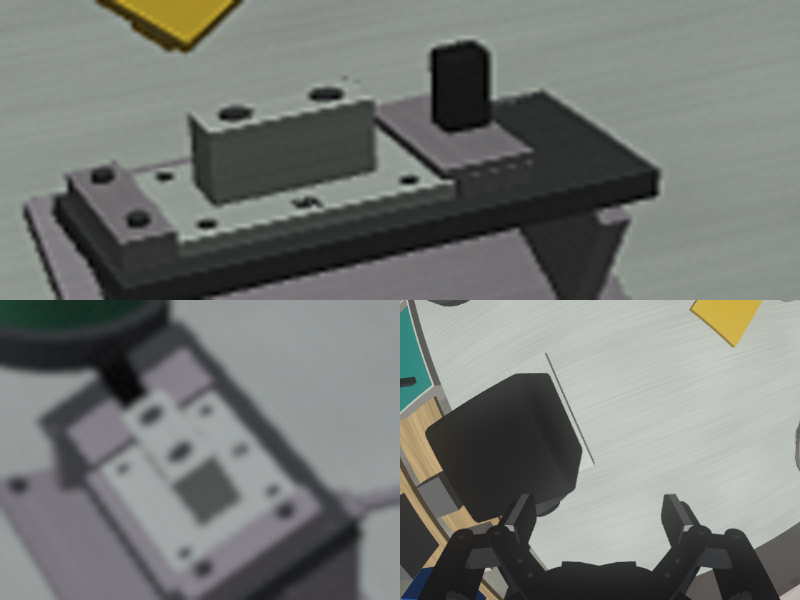

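The montage shows the rib's near top edge at crop pixels (213,131) to (376,101), the post top around (460,45), and the fixed jaw on the left. I'll compute rough positions, then bring the wrist camera over the vise.

```bash
python3 - <<'E'
from h import *
s,d,w=load('scene0'),load('side0'),load('wrist0')
P=lambda x,y:(290+(x+.5)/4-.5,145+(y+.5)/4-.5)
for n,p,z in(('ribNL',(213,131),.139),('ribNR',(376,101),.139),('ribFL',(190,113),.124),('ribFR',(352,80),.124),('postL',(432,47),.14),('postN',(462,53),.15),('postR',(490,50),.15)):
    print(n,onz(s,*P(*p),z).round(4))
o,a=ray(w,w['cx'],w['cy']);print('axis',a, onz(w,w['cx'],w['cy'],0))
T=R.from_quat([.98125,-.1927,0,0]); print(T.inv().apply(o-[.2078,.5088,.2306]),T.inv().apply(a))
E
```

```text
ribNL [0.5561 0.1524 0.139 ]
ribNR [0.5573 0.2396 0.139 ]
ribFL [0.5292 0.1505 0.124 ]
ribFR [0.5282 0.2401 0.124 ]
postL [0.5299 0.2812 0.14  ]
postN [0.5461 0.2891 0.15  ]
postR [0.5477 0.3038 0.15  ]
axis [-0.29991891  0.12049184 -0.94632466] [0.16713758 0.52560926 0.        ]
[ 0.08337774 -0.00092408 -0.14234439] [-0.32321216  0.00187999  0.94632466]
```

Request:
carry_out --rows '[[0,[30,-25,10],-7],[0,[60,-50,20],-14],[0,[90,-75,30],-21],[0,[120,-100,40],-28],[0,[150,-120,50],-35],[0,[180,-140,60],-42],[0,[210,-160,70],-49],[0,[240,-180,80],-56]]'

```text
time: 0.82
tcp_pos: [0.4491, 0.3278, 0.3116]
orientation: [0.774, -0.633, -0.0, 0.0]
ft_force: [0.3, 1.3, 1.4]
finger_gap: 0.0854
grip_force: 0.0
```

Request:
carry_out --rows '[[0,[30,-20,5],-6],[0,[60,-50,10],-11.8],[0,[97,-79,10],-11.8],[0,[97,-79,10],-11.8],[0,[97,-79,10],-11.8],[0,[97,-79,10],-11.8]]'

```text
time: 1.32
tcp_pos: [0.5451, 0.2498, 0.3205]
orientation: [-0.707, 0.708, 0.0, -0.001]
ft_force: [0.8, -0.2, -0.3]
finger_gap: 0.0851
grip_force: 0.0
```

```bash
python3 - <<'E'
from h import *
from cell import arm
c=grab('wrist','w1'); s=arm.get_state(); print(s['time'],s['tcp_pos'],s['orientation'],s['joints'],c['xyz'])
cv2.imwrite('pics/w1b.png',cv2.resize(c['frame'][:,:,::-1],(800,600),interpolation=cv2.INTER_CUBIC))
E
```

```text
1.3667 [0.54456288 0.25048736 0.32089973] [-7.07081789e-01  7.07131658e-01  2.24806905e-04 -3.33167794e-04] [ 6.91404028e-01  3.55856740e-01  4.72844443e-01 -3.87797259e-04
 -1.68848960e+00 -6.91519954e-01] [0.54553901 0.16727982 0.4630072 ]
```

View pics/w1b.png

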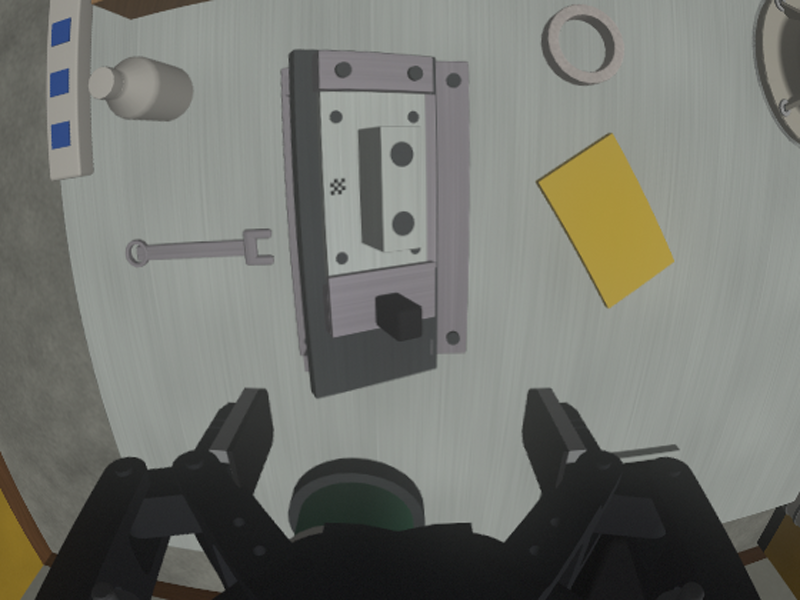

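The wrist picture shows the rib's top face with corners at (382,127), (419,126), (426,248) and (384,253). The post is around (398,315), with its top toward (410,320), and the part's plate corners are at (321,92) and (329,275). I'll triangulate these with the scene view.

```bash
python3 - <<'E'
from h import *
s,w=load('scene0'),load('w1')
P=lambda x,y:(290+(x+.5)/4-.5,145+(y+.5)/4-.5)
Q=lambda x,y:((x+.5)*.7-.5,(y+.5)*.7-.5)
for n,p,q in(('NL',(213,131),(382,127)),('NR',(376,101),(384,253)),('FL',(190,113),(419,126)),('FR',(352,80),(426,248)),('plateNR',(454,186),(329,275))):
    x,e=tri(s,P(*p),w,Q(*q)); print(n,x.round(4),round(e,4))
for yaw in(0,):
  S=np.array([.566,.196,.085]);u=np.array([.891,0,.454]);y=np.array([0,1,0]);nn=np.array([-.454,0,.891])
  for a,b,h in((16,-45,52),(16,45,52),(-16,-45,52),(-16,45,52),(45,75,10),(45,-75,10)):
    p=S+(a*u+b*y+h*nn)/1000; print(p.round(4),((proj(w,p)+.5)/.7-.5).round(0),((proj(s,p)+.5-[290,145])*4-.5).round(0))
# post: top z assumed by bed geometry; print rays at z .145
for q in((376,293),(398,293),(420,306),(404,341),(420,336)): print(q,onz(w,*Q(*q),.145).round(4))
g=cv2.cvtColor(w['frame'],cv2.COLOR_RGB2GRAY)[195:248,250:305]
cv2.imwrite('pics/post.png',cv2.resize(np.clip(g.astype(float)*3,0,255).astype(np.uint8),None,fx=10,fy=10,interpolation=cv2.INTER_CUBIC))
E
```

```text
NL [0.5556 0.1524 0.1385] 0.0005
NR [0.5546 0.2417 0.1356] 0.0009
FL [0.5294 0.1506 0.1242] 0.0003
FR [0.5235 0.2425 0.1184] 0.0006
plateNR [0.5998 0.2675 0.1116] 0.0048
[0.5566 0.151  0.1386] [380. 125.] [211. 133.]
[0.5566 0.241  0.1386] [381. 252.] [378. 100.]
[0.5281 0.151  0.1241] [421. 126.] [190. 111.]
[0.5281 0.241  0.1241] [420. 248.] [354.  80.]
[0.6016 0.271  0.1143] [326. 283.] [458. 185.]
[0.6016 0.121  0.1143] [320.  89.] [178. 242.]
(376, 293) [0.5605 0.2694 0.145 ]
(398, 293) [0.5447 0.2695 0.145 ]
(420, 306) [0.5287 0.2794 0.145 ]
(404, 341) [0.5403 0.3071 0.145 ]
(420, 336) [0.5284 0.3031 0.145 ]
```

View pics/post.png

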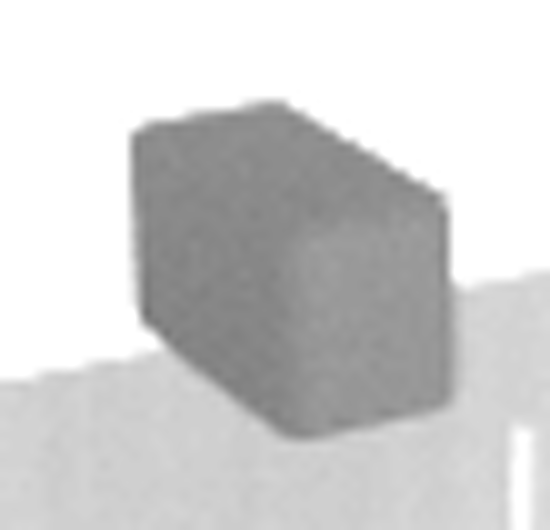

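The rib's top corners match a model with the seat at (0.566, 0.196, 0.085) and yaw near 0, to within about 3 mm. The post's top centre is near (0.537, 0.294), as the geometry predicts. I'll lower the closed fingers between the rib and the post.

Request:
carry_out --rows '[[1,[0,11,-30],0],[1,[0,11,-60],0],[1,[0,11,-90],0],[1,[0,11,-120],0],[1,[0,11,-150],0],[1,[0,11,-150],0],[1,[0,11,-150],0],[1,[0,11,-150],0]]'

```text
time: 2.03
tcp_pos: [0.5456, 0.2622, 0.1738]
orientation: [0.708, -0.707, 0.001, -0.002]
ft_force: [0.3, -0.1, 1.4]
finger_gap: -0.0002
grip_force: 0.0
```

Request:
carry_out --rows '[[1,[0,0,-20],0],[1,[0,0,-35],0],[1,[0,0,-45],0],[1,[0,0,-53],0],[1,[0,0,-53],0],[1,[0,0,-53],0]]'

```text
time: 2.53
tcp_pos: [0.5455, 0.2615, 0.1193]
orientation: [-0.707, 0.707, -0.0, 0.001]
ft_force: [-0.5, -0.0, 0.2]
finger_gap: 0.0001
grip_force: 0.0
```

```bash
python3 - <<'E'
from h import *
a=grab('scene','s2');b=grab('wrist','w2')
x=cv2.resize(a['frame'][100:250,280:480,::-1],(800,600),interpolation=cv2.INTER_CUBIC)
cv2.imwrite('pics/m2.png',np.vstack([cv2.resize(x,(400,300)),cv2.resize(b['frame'][:,:,::-1],(400,300))]))
E
```

```text
(no output)
```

View pics/m2.png

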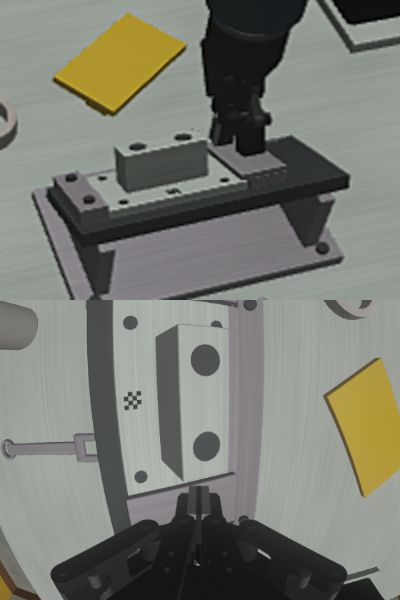

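The closed fingertips at scene crop (222,140) stand between the rib and the post at (250,140), and nothing is touching. Now I'll push along +y.

Request:
carry_out --rows '[[1,[0,6,0],0],[1,[0,11,0],0],[1,[0,16,0],0],[1,[0,21,0],0],[1,[0,26,0],0],[1,[0,31,0],0],[1,[0,36,0],0],[1,[0,41,0],0]]'

```text
time: 3.3
tcp_pos: [0.5449, 0.3022, 0.1184]
orientation: [-0.707, 0.707, -0.0, -0.0]
ft_force: [-0.6, -5.5, 3.1]
finger_gap: 0.0001
grip_force: 2.5
```

Request:
carry_out --rows '[[1,[0,5,0],0],[1,[0,10,0],0],[1,[0,15,0],0],[1,[0,20,0],0],[1,[0,20,0],0],[1,[0,20,0],0]]'

```text
time: 3.8
tcp_pos: [0.5447, 0.3232, 0.1179]
orientation: [0.707, -0.707, -0.0, -0.0]
ft_force: [0.5, 0.3, 0.8]
finger_gap: -0.0001
grip_force: 0.2
```

```bash
python3 - <<'E'
from h import *
a=grab('scene','s3');b=grab('wrist','w3')
x=cv2.resize(a['frame'][100:250,280:480,::-1],(800,600),interpolation=cv2.INTER_CUBIC)
cv2.imwrite('pics/m3.png',np.vstack([cv2.resize(x,(400,300)),cv2.resize(b['frame'][:,:,::-1],(400,300))]))
E
```

```text
(no output)
```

View pics/m3.png

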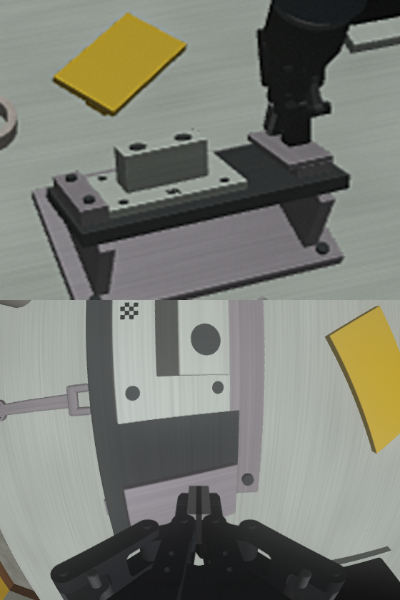

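The jaw is about 52 mm open (the jaw's left edge is now at scene crop (250,140)), and the part is unmoved. I'll back off, rise, and go over the rib with the fingers part open.

Request:
carry_out --rows '[[1,[0,-8,0],0],[1,[0,-8,25],0],[1,[0,-8,60],0],[0.38,[0,-10,92],0],[0.38,[0,-40,92],0],[0.38,[2,-80,92],0],[0.38,[3,-115,92],0],[0.38,[3,-126,92],0]]'

```text
time: 4.57
tcp_pos: [0.5479, 0.1922, 0.211]
orientation: [-0.706, 0.708, -0.0, 0.0]
ft_force: [-0.0, 0.7, -0.4]
finger_gap: 0.0531
grip_force: 0.0
```

Request:
carry_out --rows '[[0.38,[0,0,0],0],[0.38,[0,0,-20],0],[0.38,[0,0,-40],0],[0.38,[0,0,-50],0],[0.38,[0,0,-50],0]]'

```text
time: 4.98
tcp_pos: [0.5464, 0.196, 0.1574]
orientation: [-0.707, 0.707, 0.001, -0.002]
ft_force: [-0.3, -0.1, -0.6]
finger_gap: 0.0529
grip_force: 0.0
```

```bash
python3 - <<'E'
from h import *
from cell import arm
s=arm.get_state();print(s['tcp_pos'],s['finger_gap'],s['ft_force'])
a=grab('scene','s4');b=grab('wrist','w4')
x=cv2.resize(a['frame'][100:250,280:480,::-1],(400,300),interpolation=cv2.INTER_CUBIC)
cv2.imwrite('pics/m4.png',np.vstack([x,cv2.resize(b['frame'][:,:,::-1],(400,300))]))
E
```

```text
[0.54644969 0.19600115 0.15742835] 0.052869084586573585 [-0.27561924 -0.06645285 -0.55743435]
```

View pics/m4.png

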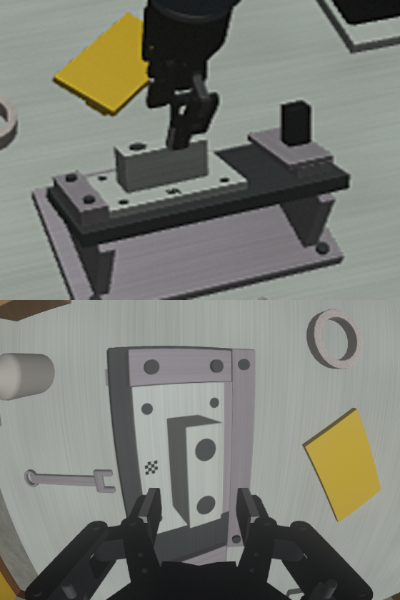

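The fingers straddle the rib, at wrist crop (150,505) and (243,505) with the rib at (195,470), and the jaw is clearly open. Descending.

Request:
carry_out --rows '[[0.38,[1,0,-15],0],[0.38,[1,0,-28],0],[0.38,[1,0,-38],0],[0.38,[1,0,-45],0],[0.38,[1,0,-47],0],[0.38,[1,0,-47],0],[0.38,[1,0,-47],0]]'

```text
time: 5.67
tcp_pos: [0.5494, 0.1964, 0.1141]
orientation: [-0.707, 0.707, -0.0, 0.001]
ft_force: [-0.8, 0.0, 0.4]
finger_gap: 0.0529
grip_force: 0.0
```

Request:
carry_out --rows '[[0.38,[-1,0,-4],0],[0.43,[-1,0,-5],0],[0.46,[-1,0,-5],0],[0.49,[-1,0,-5],0],[0.49,[-1,0,-5],0],[0.49,[-1,0,-5],0]]'

```text
time: 6.17
tcp_pos: [0.548, 0.1962, 0.1084]
orientation: [-0.707, 0.707, -0.0, 0.0]
ft_force: [0.6, 0.9, -0.2]
finger_gap: 0.0435
grip_force: 0.0
```

Request:
carry_out --rows '[[0.51,[0,0,0],0],[0.53,[0,0,0],0],[0.55,[0,0,1],0],[0.57,[0,0,3],0],[0.57,[0,0,5],0]]'

```text
time: 6.58
tcp_pos: [0.5483, 0.1963, 0.1139]
orientation: [-0.707, 0.707, -0.0, 0.001]
ft_force: [-1.1, -0.9, 4.8]
finger_gap: 0.0377
grip_force: 44.0
```

Request:
carry_out --rows '[[0.6,[0,0,3],0],[0.65,[0,0,6],0],[0.7,[0,0,9],0],[0.75,[0,0,13],0],[0.8,[0,0,17],0],[0.85,[0,0,22],0],[0.9,[0,0,27],0]]'

```text
time: 7.17
tcp_pos: [0.547, 0.196, 0.1394]
orientation: [-0.707, 0.707, 0.001, -0.001]
ft_force: [-0.0, 1.1, -7.8]
finger_gap: 0.0336
grip_force: 56.3
```

```bash
python3 - <<'E'
from h import *
from cell import arm
s=arm.get_state();print(s['tcp_pos'],s['finger_gap'],s['ft_force'],s['grip_force'])
a=grab('scene','s5');b=grab('side','d5')
x=cv2.resize(a['frame'][100:250,280:480,::-1],(400,300),interpolation=cv2.INTER_CUBIC)
y=cv2.resize(b['frame'][90:240,165:365,::-1],(400,300),interpolation=cv2.INTER_CUBIC)
cv2.imwrite('pics/m5.png',np.vstack([x,y]))
E
```

```text
[0.54701804 0.19597286 0.13937743] 0.03357917077023842 [-0.04647338  1.07969926 -7.83039235] 56.274334006011486
```

View pics/m5.png

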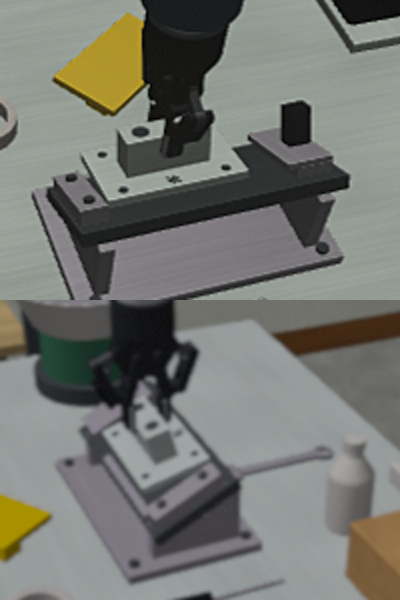

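The manifold is level in the fingers (scene crop (165,160)), with a gap of 33.6 mm, so the pads lie flat on the rib. I'll lift it, then measure the tray from its silhouette edges: far edges on the rim plane, near edges on the table plane.

Request:
carry_out --rows '[[0.9,[0,0,12],0],[0.9,[0,0,30],0],[0.9,[0,0,50],0],[0.9,[0,0,70],0],[0.9,[0,0,90],0],[0.9,[0,0,100],0],[0.9,[0,0,100],0]]'

```text
time: 7.85
tcp_pos: [0.5491, 0.1964, 0.2429]
orientation: [-0.707, 0.707, -0.001, 0.002]
ft_force: [0.5, 0.6, -5.3]
finger_gap: 0.0336
grip_force: 57.2
```

```bash
cat > tray.py <<'E'
from h import *
for t,seed in(('scene0',(171,254)),('side0',(317,303))):
    c=load(t); f=c['frame'].astype(int); g=cv2.cvtColor(c['frame'],cv2.COLOR_RGB2GRAY)
    k=((g<115)&(np.ptp(f,axis=2)<25)).astype(np.uint8)
    q=[q for q in cv2.findContours(k,0,1)[0] if cv2.pointPolygonTest(q,seed,False)>0][0]
    h=cv2.convexHull(q)[:,0]; eps=3
    ap=cv2.approxPolyDP(h,eps,True)
    while len(ap)>4: eps+=.5; ap=cv2.approxPolyDP(h,eps,True)
    ap=ap[:,0].astype(float); pts=q[:,0].astype(float); cen=ap.mean(0)
    res=[]
    for i in range(4):
        a,b=ap[i],ap[(i+1)%4]; u=(b-a)/np.linalg.norm(b-a); L=np.linalg.norm(b-a)
        s=(pts-a)@u; d=(pts-a)@[-u[1],u[0]]
        sel=pts[(s>.12*L)&(s<.88*L)&(abs(d)<4)]
        m=onz(c,*((a+b)/2),.01)[:2]-onz(c,*cen,.01)[:2]
        view=np.array(c['xyz'])[:2]-onz(c,*cen,.01)[:2]
        z=0. if m@view>0 else .022
        w=np.array([onz(c,*p,z)[:2] for p in sel]).astype(np.float32)
        vx,vy,x,y=cv2.fitLine(w,cv2.DIST_HUBER,0,.001,.001).ravel(); res.append((np.array([x,y]),np.array([vx,vy]),z))
    def X(A,B):
        t=np.linalg.solve(np.c_[A[1],-B[1]],B[0]-A[0]); return A[0]+A[1]*t[0]
    C=np.array([X(res[i],res[(i+1)%4]) for i in range(4)])
    print(t,C.round(4).tolist(),'centre',C.mean(0).round(4))
    for i in range(4): print('z',res[i][2],'len',np.linalg.norm(C[i]-C[i-1]).round(4),'ang',np.degrees(np.arctan2(*res[i][1][::-1])).round(1))
E
python3 tray.py
```

```text
scene0 [[0.6083999872207642, -0.10429999977350235], [0.6503999829292297, -0.29809999465942383], [0.5159000158309937, -0.3271999955177307], [0.47360000014305115, -0.13289999961853027]] centre [ 0.5621 -0.2156]
z 0.022 len 0.1378 ang 12.0
z 0.0 len 0.1983 ang -77.8
z 0.0 len 0.1376 ang 12.2
z 0.022 len 0.1988 ang -77.7
side0 [[0.6500999927520752, -0.2962000072002411], [0.5164999961853027, -0.326200008392334], [0.47609999775886536, -0.1347000002861023], [0.6075000166893005, -0.10429999977350235]] centre [ 0.5626 -0.2153]
z 0.022 len 0.1966 ang -77.5
z 0.0 len 0.1369 ang 12.7
z 0.0 len 0.1957 ang -78.1
z 0.022 len 0.1348 ang 13.0
```

Both cameras agree on the tray: centre (0.562, -0.2155), yaw 12.2°, and sizes within 5 mm. Carrying the part over.

Request:
carry_out --rows '[[0.9,[0,-15,0],0],[0.9,[0,-40,0],0],[0.9,[1,-75,0],1],[0.9,[3,-110,0],2],[0.9,[4,-145,0],3],[0.9,[5,-180,0],4],[0.9,[6,-215,0],5],[0.9,[7,-250,0],6]]'

```text
time: 8.52
tcp_pos: [0.5537, -0.0557, 0.2383]
orientation: [0.743, -0.669, -0.001, 0.001]
ft_force: [0.9, -0.6, -6.9]
finger_gap: 0.0338
grip_force: 57.1
```

Request:
carry_out --rows '[[0.9,[1,-35,0],1.5],[0.9,[3,-70,0],3],[0.9,[4,-105,0],4.5],[0.9,[5,-135,0],6],[0.9,[6,-155,0],6],[0.9,[6,-162,0],6],[0.9,[6,-162,0],6],[0.9,[6,-162,0],6]]'

```text
time: 9.18
tcp_pos: [0.5602, -0.2157, 0.2385]
orientation: [0.777, -0.63, -0.001, 0.0]
ft_force: [0.3, -0.8, -7.1]
finger_gap: 0.0333
grip_force: 57.0
```

Now down to a TCP height of about 0.075, and one more look.

Request:
carry_out --rows '[[0.9,[1,0,-20],0],[0.9,[2,0,-50],0],[0.9,[2,0,-80],0],[0.9,[2,0,-110],0],[0.9,[2,0,-135],0],[0.9,[2,0,-155],0],[0.9,[2,0,-163],0],[0.9,[2,0,-163],0]]'

```text
time: 9.85
tcp_pos: [0.5612, -0.2144, 0.0747]
orientation: [0.777, -0.629, -0.002, 0.001]
ft_force: [-1.2, -0.1, -7.7]
finger_gap: 0.0337
grip_force: 57.1
```

```bash
python3 - <<'E'
from h import *
from cell import arm
s=arm.get_state();print(s['tcp_pos'],s['finger_gap'],s['ft_force'],s['grip_force'])
a=grab('scene','s6');b=grab('side','d6')
x=cv2.resize(a['frame'][150:310,80:280,::-1],(500,400),interpolation=cv2.INTER_CUBIC)
y=cv2.resize(b['frame'][195:365,245:395,::-1],(300,340),interpolation=cv2.INTER_CUBIC)
o=np.zeros((400,800,3),np.uint8);o[:,:500]=x;o[:340,500:]=y
cv2.imwrite('pics/m6.png',o)
E
```

```text
[ 0.56123144 -0.21438449  0.07473339] 0.033673454903709425 [-1.24050003 -0.0644047  -7.69494359] 57.05882132984698
```

View pics/m6.png

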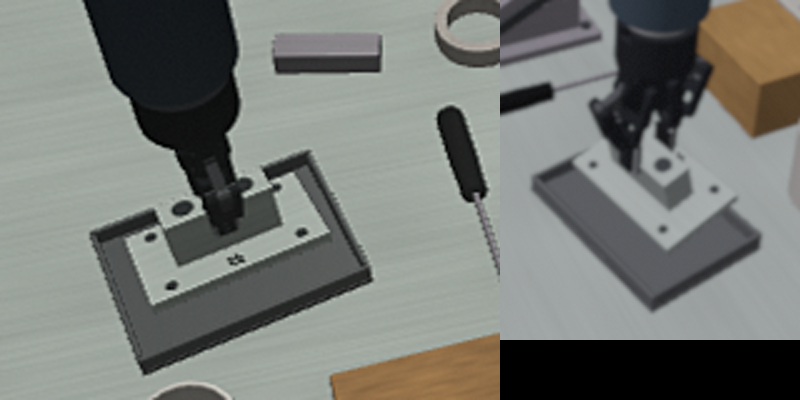

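The part hangs level and parallel to the tray, above it, with plate corners at scene crop (152,302) and side crop (737,198). I'll triangulate that corner to check the height and centring.

```bash
python3 - <<'E'
from h import *
s,d=load('s6'),load('d6')
S=lambda x,y:(80+(x+.5)/2.5-.5,150+(y+.5)/2.5-.5); D=lambda x,y:(245+(x-499.5)/2-.5,195+(y+.5)/2-.5)
x,e=tri(s,S(152,301),d,D(737,198)); print(x,e)
x2,e=tri(s,S(127,240),d,D(667,243)); print(x2,e)
c,n=np.cos(np.radians(12.2)),np.sin(np.radians(12.2))
for x,(a,b) in((x,(.045,-.075)),(x2,(-.045,-.075))): print('centre',x[:2]-[a*c-b*n,a*n+b*c],'underside',x[2]-.01)
E
```

```text
[ 0.62718168 -0.27765074  0.06416619] 0.005403831338963722
[ 0.54834994 -0.2919017   0.04551291] 0.0017909217784791442
centre [ 0.56734861 -0.21385416] underside 0.054166192055210734
centre [ 0.57648429 -0.20908589] underside 0.03551291465811363
```

The part's centre is about 5–10 mm from the tray's centre at most, and the underside is near 45 mm. Descending gently while watching the force.

Request:
carry_out --rows '[[0.9,[-2,-1,-8],0],[0.9,[-3,-2,-16],0],[0.9,[-3,-2,-22],0],[0.9,[-3,-2,-26],0],[0.9,[-3,-2,-29],0],[0.9,[-3,-2,-30],0],[0.9,[-3,-2,-30],0]]'

```text
time: 10.53
tcp_pos: [0.5603, -0.2178, 0.0479]
orientation: [0.777, -0.629, 0.0, -0.0]
ft_force: [-0.7, 1.9, -2.1]
finger_gap: 0.033
grip_force: 56.3
```

Request:
carry_out --rows '[[0.9,[0,0,0],0],[0.9,[0,0,-1],0],[0.9,[0,0,-2],0],[0.9,[0,0,-2],0]]'

```text
time: 10.87
tcp_pos: [0.562, -0.2176, 0.0472]
orientation: [0.777, -0.629, 0.002, -0.001]
ft_force: [0.7, 4.1, 4.3]
finger_gap: 0.0325
grip_force: 56.0
```

Request:
carry_out --rows '[[0.9,[0,0,-1],0],[0.9,[0,0,-2],0],[0.9,[0,0,-3],0],[0.9,[0,0,-3],0],[0.9,[0,0,-3],0]]'

```text
time: 11.28
tcp_pos: [0.5636, -0.2176, 0.0459]
orientation: [0.778, -0.629, 0.004, -0.002]
ft_force: [0.4, 8.0, 10.0]
finger_gap: 0.0315
grip_force: 56.3
```

```bash
python3 - <<'E'
from h import *
from cell import arm
s=arm.get_state();print(s['tcp_pos'],s['finger_gap'],s['ft_force'],s['moment'],s['grip_force'])
for t,n in(('s7','scene'),('d7','side')):
    c=grab(n,t); g=cv2.cvtColor(c['frame'],cv2.COLOR_RGB2GRAY)
    m0=load('scene0' if n=='scene' else 'side0')
    box=(slice(205,300),slice(115,230)) if n=='scene' else (slice(258,352),slice(258,378))
    M=np.zeros_like(g); M[box]=1
    poly=np.array([proj(c,[x,y,.015])for x,y in((.6065,-.1085),(.6455,-.296),(.518,-.3225),(.4775,-.1355))]).astype(int)
    P=np.zeros_like(g); cv2.fillConvexPoly(P,poly,1)
    k=((g>130)&(P>0)).astype(np.uint8)
    q=max(cv2.findContours(k,0,1)[0],key=cv2.contourArea); e=2;h=cv2.convexHull(q);ap=cv2.approxPolyDP(h,e,True)
    print(n,cv2.contourArea(q)); 
    for p in ap[:,0]: print(p,onz(c,*p,.015)[:2].round(4))
E
```

```text
[ 0.56356503 -0.21762579  0.04588765] 0.031472182266428485 [0.36282299 7.96768085 9.98013251] [2.47732195 0.08140679 0.07376449] 56.26817332813516
scene 1460.0
[197 227] [ 0.513  -0.1531]
[210 253] [ 0.5864 -0.1374]
[141 279] [ 0.6138 -0.2835]
[132 251] [ 0.541  -0.2953]
[147 240] [ 0.5206 -0.2619]
[181 227] [ 0.5044 -0.1868]
side 1763.0
[281 286] [ 0.5124 -0.1522]
[295 277] [ 0.5511 -0.1384]
[320 272] [ 0.6077 -0.1448]
[360 305] [ 0.6367 -0.2639]
[360 308] [ 0.6324 -0.271 ]
[326 331] [ 0.5417 -0.2982]
```

```bash
python3 - <<'E'
from h import *
s,d=load('s7'),load('d7')
for n,p,q in(('+-',(141,277),(360,306)),('--',(132,251),(326,330)),('++',(210,251),(320,272)),('-+',(190,224),(281,286))):
    print(n,*tri(s,p,d,q))
for n,(x,y) in(('+-',(.622,-.279)),('--',(.534,-.298)),('++',(.590,-.133)),('-+',(.502,-.152))):
    print(n,proj(s,[x,y,.015]).round(1),proj(d,[x,y,.015]).round(1))
E
```

```text
+- [ 0.62282118 -0.28119847  0.03482921] 0.0023744334390601697
-- [ 0.54212589 -0.29576351  0.01575796] 0.0015501813514562836
++ [ 0.59771762 -0.14438293  0.02638224] 0.02075164912766591
-+ [ 0.50813751 -0.16513337  0.02627541] 0.0037212762268969486
+- [143.7 281.9] [357.5 312.2]
-- [130.4 248.6] [322.4 332.1]
++ [212.4 254. ] [310.2 270.7]
-+ [196.7 223. ] [276.4 287.3]
```

The plate is still tilted about 10° about the tray's y axis (the +x corner is about 19 mm higher). I'll press it gently against the floor to level it while it's still held.

Request:
carry_out --rows '[[0.9,[0,0,-1],0],[0.9,[0,0,-2],0],[0.9,[0,0,-3],0],[0.9,[0,0,-4],0],[0.9,[0,0,-4],0]]'

```text
time: 11.8
tcp_pos: [0.5653, -0.218, 0.0425]
orientation: [0.778, -0.629, 0.005, -0.003]
ft_force: [4.4, 5.8, 9.9]
finger_gap: 0.0318
grip_force: 57.5
```

```bash
cat > corn.py <<'E'
from h import *
from cell import arm
import sys
s=arm.get_state();print(s['time'],s['tcp_pos'],s['finger_gap'],s['ft_force'],s['moment'],s['grip_force'])
tg=sys.argv[1]; out={}
for n in('scene','side'):
    c=grab(n,n+tg); g=cv2.cvtColor(c['frame'],cv2.COLOR_RGB2GRAY)
    poly=np.array([proj(c,[x,y,.015])for x,y in((.6065,-.1085),(.6455,-.296),(.518,-.3225),(.4775,-.1355))]).astype(int)
    P=np.zeros_like(g); cv2.fillConvexPoly(P,poly,1)
    k=((g>130)&(P>0)).astype(np.uint8)
    q=max(cv2.findContours(k,0,1)[0],key=cv2.contourArea)
    ap=cv2.approxPolyDP(cv2.convexHull(q),2,True)[:,0].astype(float); out[n]=(c,ap); print(n,ap.tolist())
for nm,(x,y) in(('+-',(.622,-.279)),('--',(.534,-.298)),('++',(.590,-.133))):
    pq=[]
    for n,(c,ap) in out.items():
        r=proj(c,[x,y,.015]); pq+=[c,ap[np.argmin(np.linalg.norm(ap-r,axis=1))]]
        print(nm,n,'flat-prediction',r.round(1),'seen',pq[-1])
    print(nm,*tri(*pq))
E
python3 corn.py a
```

```text
11.8 [ 0.56526264 -0.21803774  0.0424998 ] 0.03179339329816206 [4.35881316 5.75486934 9.85003453] [ 1.94992064 -1.12168211 -0.01816541] 57.52755552646704
scene [[196.0, 227.0], [211.0, 254.0], [142.0, 282.0], [131.0, 251.0], [145.0, 242.0], [179.0, 229.0]]
side [[281.0, 286.0], [295.0, 278.0], [321.0, 274.0], [360.0, 310.0], [325.0, 331.0]]
+- scene flat-prediction [143.7 281.9] seen [142. 282.]
+- side flat-prediction [357.5 312.2] seen [360. 310.]
+- [ 0.62556474 -0.28128447  0.02180037] 0.00011878955474075561
-- scene flat-prediction [130.4 248.6] seen [131. 251.]
-- side flat-prediction [322.4 332.1] seen [325. 331.]
-- [ 0.54011144 -0.29732024  0.01469322] 0.00026828858910073406
++ scene flat-prediction [212.4 254. ] seen [211. 254.]
++ side flat-prediction [310.2 270.7] seen [321. 274.]
++ [ 0.60078018 -0.14368584  0.01912084] 0.021116109292341916
```

The plate is now nearly flat, with corner heights of 22 and 15 mm against 15 mm expected, and it's still gripped. I'll press slightly more, hold, release slowly and rise.

Request:
carry_out --rows '[[0.9,[0,0,-1],0],[0.9,[0,0,-2],0],[0.9,[0,0,-2],0],[0.9,[0,0,-2],0],[0.5,[0,0,-1],0],[0.4,[0,0,0],0],[0.4,[0,0,0],0],[0.3,[0,0,0],0]]'

```text
time: 12.57
tcp_pos: [0.5596, -0.2182, 0.0382]
orientation: [0.777, -0.63, -0.0, 0.0]
ft_force: [0.3, -0.4, 0.4]
finger_gap: 0.0595
grip_force: 0.0
```

Request:
carry_out --rows '[[0.3,[0,0,5],0],[0.3,[0,0,20],0],[0.3,[0,0,50],0],[0.3,[0,0,85],0],[0.3,[0,0,120],0],[0.3,[0,0,150],0],[0.3,[0,0,150],0],[0.3,[0,0,150],0]]'

```text
time: 13.23
tcp_pos: [0.5608, -0.2182, 0.1907]
orientation: [0.777, -0.63, 0.002, -0.001]
ft_force: [-0.3, 0.1, -1.1]
finger_gap: 0.0593
grip_force: 0.0
```

```bash
python3 corn.py b
```

```text
13.2333 [ 0.56084813 -0.21822452  0.19072514] 0.059288966541538084 [-0.27952038  0.11055827 -1.10238418] [ 0.0425481   0.01745307 -0.02048712] 0.0
scene [[196.0, 226.0], [211.0, 256.0], [142.0, 283.0], [130.0, 251.0]]
side [[310.0, 270.0], [319.0, 274.0], [359.0, 313.0], [324.0, 332.0], [281.0, 290.0], [282.0, 286.0]]
+- scene flat-prediction [143.7 281.9] seen [142. 283.]
+- side flat-prediction [357.5 312.2] seen [359. 313.]
+- [ 0.62356916 -0.28234352  0.01513252] 0.00036551446750130053
-- scene flat-prediction [130.4 248.6] seen [130. 251.]
-- side flat-prediction [322.4 332.1] seen [324. 332.]
-- [ 0.53810075 -0.29888161  0.01363935] 0.0020891107194723722
++ scene flat-prediction [212.4 254. ] seen [211. 256.]
++ side flat-prediction [310.2 270.7] seen [310. 270.]
++ [ 0.5916719  -0.13437154  0.0151238 ] 0.006390358506292495
```

The plate lies flat: its three measured corners sit at 14–15 mm (5 mm floor plus 10 mm plate). It's about 3 mm off centre, and the gripper is clear. Handing in.

```bash
python3 -c "
from cell import job_done
print(job_done())"
```

```text
the job is handed in; nothing more can be done
None
```

I've handed the job in: the jaw is about 50 mm open, and the manifold was lowered while still gripped and lies flat within about 3 mm of the tray's centre. None of the other things on the bench was touched, and no verdict came back.

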